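Clamp a rail in the drilling jig

ROBOT

A 6-joint arm with a two-finger parallel gripper is mounted at the origin on a cart in front of the work surface, level with it; the furniture and walls round the work are solid. World frame = base frame: x ahead of the robot, y to its left, z up, the work surface at z = 0. Lengths are in mm, angles in rad, forces in N, time in s.
With the tool pointing down it reaches from about 350 to 850 mm from the base axis. Payload 8.1 kg.
Tool frame: the origin (TCP) lies midway between the tips of the shut fingers; the grasp point (between the pads) lies manip.grip_point_offset behind it (manip.grip_point_offset is the distance from the TCP to the grasp point, in mm); y points along the fingers, z is the direction in which the jaws open and shut, and the axes are right-handed (so a half turn about y gives the same grasp; the last joint's range is limited). The gripper opens to 85 mm and grips with 20 to 120 N. Pads are 22 mm wide; open, the fingers measure 114 mm over their backs; the gripper's body (76 mm by 85 mm) begins 54 mm behind the grasp point. The pads swing forward as they close: fully open they stand 13 mm farther back than shut.
Start: joints at [1.117, 0.13, 1.488, -0, 1.523, -0.085], TCP at [216.277, 559.669, 231.292] pointing down, gripper open.
Joint ranges: [-2.96, 2.96], [-0.89, 2.26], [0.02, 2.5], [-1.34, 4.48], [0, 2.73], [-2.66, 2.66]. Speed limits (rad/s): [2.39, 2.39, 2.79, 3.14, 3.14, 3.14].

INTERFACE

Orientations are given as a rotation vector (axis times angle).
In Python, from cell import telemetry, snapshot, camera_model, workorder, manip gives the robot as it stands.
- The arm moves only by the shell command python3 -m jog 'ROWS' [FORCE]. ROWS is JSON, one flat list of numbers, 5 for each row, row after row: the shift along the world's x, y, z in cm, then the turn about the world's z in rad, then the finger opening in cm, from 0 to 8.54. A call has 1 to 20 rows; each row shifts and turns the commanded pose from where the row before left it; what a row does not reach is not made up. A row lasts 1/8 s, in which the tool goes at most 62.5 mm and 10.7 degrees, less where a joint would pass 70% of its speed; a pose out of reach is approached as far as the arm can. A call with a gripper value outside its range is refused whole. The fingers move at their own pace and stop on an object; FORCE is the grip in N (left out, the last holds). Time passes only in rows, so rows that do not move let the fingers close. It gives the time, the measured TCP pose, the force and the opening at its end, in the units of the state.
- telemetry.observe(): the state, without advancing time (a new reading comes with each control period).
- snapshot(name): name is "scene" or "top" or "wrist"; returns the picture (480x640x3 uint8, blue, green, red); there is no depth.
- camera_model(name): a dict with "mtx" (3x3 intrinsics, pixels), "k1" (the pictures are not rectified: a ray, as slopes to the right and down, at radius r is drawn at 1 + k1 r^2 times it, then the intrinsics apply), "camera_from_world" (4x4, takes a point from world to camera coordinates). Camera axes: x right, y down, z forward; pixel columns grow to the right and rows downward; lengths in mm; the calibration is good to about 2 mm. A picture is of the moment at which its call begins: read the wrist's pose just before it. camera_model takes no time and is no camera call; for the wrist camera it gives the pose at the moment of the call.
- workorder.hand_in(): hands the job in, once; it reports no verdict.
The state is a dict: "time": time; "joint_pos": joint angles; "qvel": joint speeds; "joint_torque": joint torques, N m; "tool_pos": TCP position; "tool_rot": TCP orientation; "ft_force": force on the tool from outside, world axes, zero at the start; "moment": the same for the moment, N m; "gripper_width": finger opening in mm.
Only numpy, scipy, OpenCV 4.12 (cv2) and the standard library are available. Lean on these libraries where they do the work, as an engineer would, in place of code of your own. Each camera call takes 0.05 s, during which the arm holds its last target. There are 200 camera calls.

TASK

The rail lies loose in the drilling jig. With the fingertips, push it along the fence until its end is fully home against the end stop; then push the clamp lever over, past its dead point, until it snaps into lock and holds the rail tight against the fence. Only push: lift and carry nothing, and leave the things lying around undisturbed.

Things in the scene. Friction and masses are not known exactly. Their poses are not given: they have to be found in the camera images.
- jig: Drilling jig: plywood board fixed to the bench, x -110 to +105, y -75 to +125 mm about its origin, 12 mm thick. Origin on the bench top in the clamp's centre plane, z up. Fence at the far (+x) edge, end stop at the -y end, steel toggle clamp on the near side (x -81 to 3, y -30 to 30, frame up to 42 mm above the bench) pushing toward +x. Yaw -0.25 to 0.4 rad.
- rail: Loose wooden rail, 44 (x) x 110 (y) x 30 mm high, about 0.15 kg, two pencil crosses on top. Origin at the centre of its underside, 12 mm above the bench (on the board); axes nearly the jig's. At the start 25 to 50 mm short of the end stop and 5 to 8 mm off the fence. Home and clamped, its origin is at jig x = 58, y = 0 mm.
- lever (a joint): Clamp lever angle q, rad; 0 to 0.35 at the start. The lever leans q - 0.55 from vertical toward the fence (jig +x): back at 0, upright at 0.55. The sprung pad meets a seated rail at about 0.75 (sooner if the rail is off the fence), resists with up to 6 N at the grip, dead point 1.25, then snaps by itself to the stop at 1.5 and stays. Let go between 0.8 and 1.2 it springs back.
- fence (a point): Point on the inner face of the wooden fence, which runs along the jig's y at jig x = +80 mm and ends 36 mm above the bench. Axes as the jig's.
- stop (a point): Point on the face of the wooden end stop, jig y = -55 mm, spanning jig x 24 to 80 mm and up to 36 mm above the bench. Axes as the jig's.
- hinge (a point): Centre of the lever's hinge, 28 mm above the bench, at x = -58, y = 0 in the jig's frame; its axes are those of the jig.
- lever_tip (a point): Free end of the lever, on its axis, 110 mm from the hinge. The black round grip, 15 to 18 mm in diameter, takes the last 70 mm.
- pad: Round rubber pad, 22 mm in diameter, on the plunger's nose, its axis 28 mm above the bench; origin at the centre of its front face, x along the push. Sprung, 6 N per mm.
- bolt: Steel hex bolt standing on the near left part of the jig's board (about x -80, y +90 mm in its frame), 25 x 28 x 53 mm high; bystander. Origin under its centre.
- finial: Turned wooden finial standing on the bench right of the jig, 38 mm in diameter, 81 mm high; bystander. Origin under its centre.
- wheel: Small caster wheel lying on the bench right of the jig, 43 mm in diameter, 18 mm high; bystander. Origin under its centre.
- sander: Wooden sanding block on the bench, right of and nearer than the jig, 108 x 74 x 27 mm; bystander. Origin under its centre.

How it is judged:
By the outcome, as a careful person would: the job done as asked, in the order asked, and still so for the second after the job is handed in, with the robot touching nothing.
It also fails if it takes over 48 s, if anything falls off the work surface, if the arm or the gripper's body presses on something with over 40 N, if the wrist force passes 120 N, or if a joint passes its speed limit or range.

## Working session

There is one attempt and no reset: what is moved stays moved. The work goes in short steps, Python scripts to look and compute and a shell command to move; the robot and the scene stay as the last step left them, time stands still between calls to the robot, and variables do not carry over. Pictures are saved under pics/ and viewed, about 8 in all and at most 12, crops included, and the job is handed in when it is done.

```bash
ls; mkdir -p pics; python3 - <<'E'
from cell import telemetry, snapshot, camera_model, manip
import cv2
s=telemetry.observe(); print(s, manip.grip_point_offset)
for n in("scene","top","wrist"):
    m=camera_model(n); print(n,m); cv2.imwrite(f"pics/{n}0.png",snapshot(n))
E
```

```text
pics
{'time': 0.0, 'joint_pos': array([ 1.11658674e+00,  1.31191966e-01,  1.48930034e+00, -3.52550022e-05,
        1.52299476e+00, -8.53525413e-02]), 'qvel': array([ 6.78784149e-04,  3.59662419e-04, -1.09604209e-05,  5.94687827e-04,
       -1.97013806e-03,  9.37863214e-04]), 'joint_torque': array([-2.41259790e-03, -5.69420063e+01, -5.00538468e+01, -6.47102897e-04,
        1.51854067e-02,  5.16394300e-05]), 'tool_pos': array([216.04748302, 559.15203627, 230.21447274]), 'tool_rot': array([-1.55319297,  0.28984579, -0.28910238]), 'ft_force': array([-0.07272965,  0.17836176, -0.10786785]), 'moment': array([-0.00769443,  0.00611236,  0.02386525]), 'gripper_width': 85.36058082280292} 18.700000000000003
scene {'mtx': array([[433.90959489,   0.        , 320.41835518],
       [  0.        , 433.90959489, 241.25499423],
       [  0.        ,   0.        ,   1.        ]]), 'k1': -0.0412117564675773, 'camera_from_world': array([[ 5.80816294e-01, -8.14009385e-01, -6.41503181e-03,
        -3.60236268e+02],
       [-3.52998612e-01, -2.44756758e-01, -9.03042695e-01,
         2.97872026e+02],
       
[... 583 characters left out ...]
5458e-03, -9.89561553e-01,
         9.67317746e+02],
       [ 0.00000000e+00,  0.00000000e+00,  0.00000000e+00,
         1.00000000e+00]])}
wrist {'mtx': array([[373.38976014,   0.        , 319.24089212],
       [  0.        , 373.38976014, 236.58025995],
       [  0.        ,   0.        ,   1.        ]]), 'k1': -0.035953126282659585, 'camera_from_world': array([[ 3.60015802e-01,  9.32945896e-01, -7.59395939e-04,
        -5.98914554e+02],
       [ 8.88887159e-01, -3.42766499e-01,  3.03958462e-01,
        -3.99404904e+01],
       [ 2.83316504e-01, -1.10104867e-01, -9.52684983e-01,
         3.79661135e+02],
       [ 0.00000000e+00,  0.00000000e+00,  0.00000000e+00,
         1.00000000e+00]])}
```

View pics/top0.png

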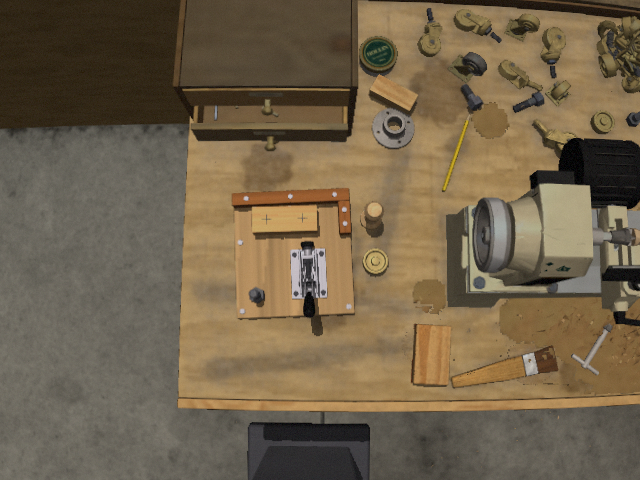

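View pics/scene0.png

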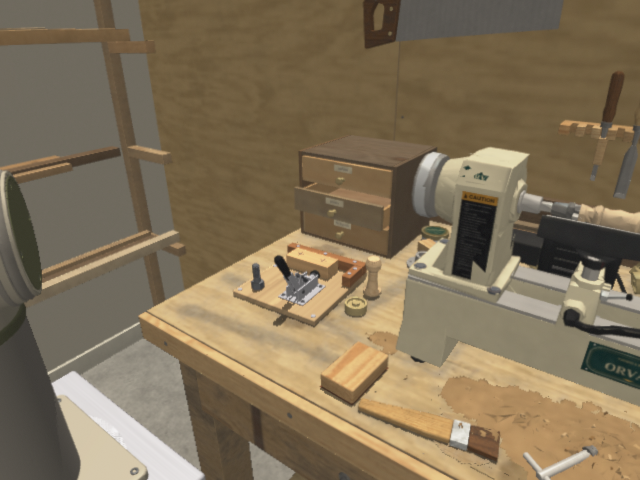

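The top view shows the jig at about (235–355, 188–320), the rail at (252–318, 205–234), the end stop on the right at (345, 217), and the lever grip at (308, 305). The scene view shows the lever leaning back at (283, 265). I'll enlarge both for measuring.

```bash
cat > h.py <<'E'
import numpy as np, cv2
from cell import telemetry, snapshot, camera_model
def ray(m,px):
    K,k,T=m["mtx"],m["k1"],m["camera_from_world"]
    d=(np.array(px,float)-K[:2,2])/K[0,0]; u=d.copy()
    for _ in range(20): u=d/(1+k*(u@u))
    R=T[:3,:3]; return -R.T@T[:3,3], R.T@np.r_[u,1]
def atz(m,px,z):
    c,d=ray(m,px); return c+d*(z-c[2])/d[2]
def proj(m,P):
    T=m["camera_from_world"]; p=T[:3,:3]@np.array(P,float)+T[:3,3]; u=p[:2]/p[2]
    return m["mtx"][0,0]*u*(1+m["k1"]*(u@u))+m["mtx"][:2,2]
def tri(views):  # [(model,px)]
    A=np.zeros((3,3));b=np.zeros(3)
    for m,p in views:
        c,d=ray(m,p); d/=np.linalg.norm(d); Q=np.eye(3)-np.outer(d,d); A+=Q;b+=Q@c
    X=np.linalg.solve(A,b); return X,[np.round(proj(m,X)-p,1) for m,p in views]
E
python3 - <<'E'
import cv2
def c(n,x0,y0,w,h,s,o):
    i=cv2.imread(n)[y0:y0+h,x0:x0+w]; i=cv2.resize(i,None,fx=s,fy=s,interpolation=cv2.INTER_CUBIC)
    return i
a=c("pics/top0.png",225,180,160,140,5,0)[:600]
import numpy as np
cv2.imwrite("pics/topc.png",c("pics/top0.png",228,180,130,145,4,0))
cv2.imwrite("pics/scenec.png",c("pics/scene0.png",225,230,160,100,5,0))
E
```

```text
(no output)
```

View pics/topc.png

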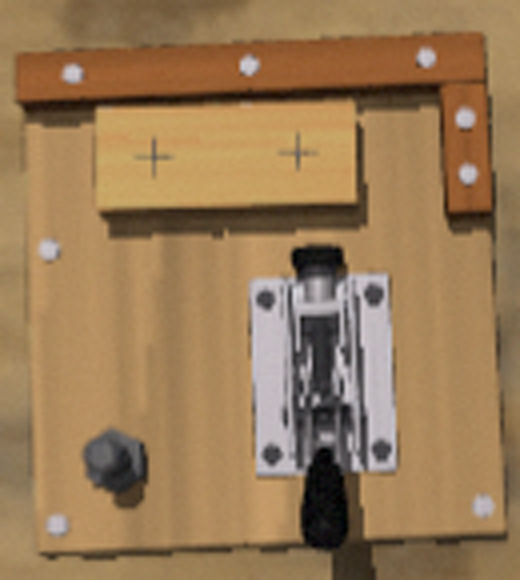

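View pics/scenec.png

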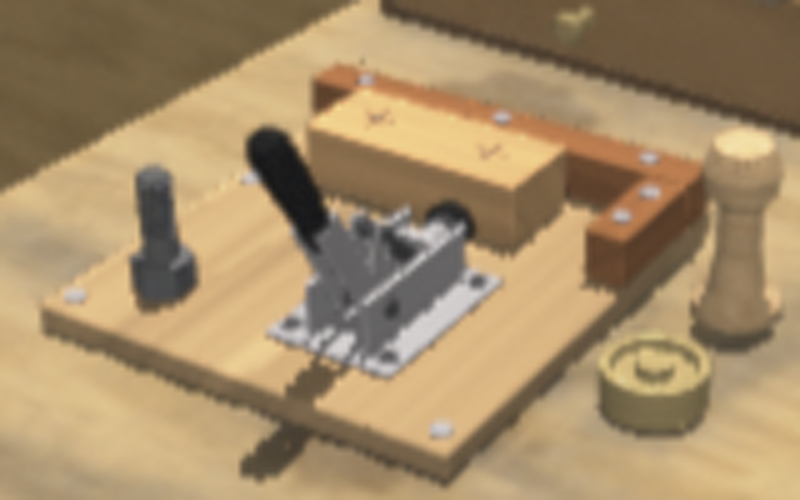

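Top crop: fence, stop, rail corners, both crosses (154,157) and (298,153), and the grip end at (325,543) are clear. Scene crop: crosses at (378,118) and (489,151), grip end at (266,133), stop corner at (587,233). Next I fit the poses using both views.

```bash
cat > fit.py <<'E'
from h import *
from scipy.optimize import least_squares
mt,ms=camera_model("top"),camera_model("scene")
t=lambda x,y:np.array([(x+.5)/4-.5+228,(y+.5)/4-.5+180]); s=lambda x,y:np.array([(x+.5)/5-.5+225,(y+.5)/5-.5+230])
J=[(mt,t(16,54),(105,125,36)),(mt,t(484,34),(105,-75,36)),(mt,t(491,212),(24,-75,36)),(mt,t(448,212),(24,-55,36)),(mt,t(39,550),(-110,125,12)),(mt,t(506,536),(-110,-75,12)),
(ms,s(587,233),(24,-55,36)),(ms,s(627,240),(24,-75,36)),(ms,s(705,168),(105,-75,36)),(ms,s(313,78),(80,125,36)),(ms,s(42,312),(-110,125,12)),(ms,s(445,468),(-110,-75,12))]
def W(p,P): c,n=np.cos(p[2]),np.sin(p[2]); return np.array([p[0]+c*P[0]-n*P[1],p[1]+n*P[0]+c*P[1],P[2]+(p[3] if len(p)>3 else 0)])
f=lambda p:np.concatenate([proj(m,W(p,P))-q for m,q,P in J])
r=least_squares(f,[450,0,0,0],loss="soft_l1",x_scale=[1,1,.01,1]); p=r.x
print("jig",p.round(3)); print(f(p).reshape(-1,2).round(1).tolist())
def inv(X): c,n=np.cos(p[2]),np.sin(p[2]); d=X-[p[0],p[1],0]; return np.array([c*d[0]+n*d[1],-n*d[0]+c*d[1],d[2]])
for n,a,b in [("crossL",t(154,157),s(378,118)),("crossR",t(298,153),s(489,151)),("nearL",t(97,210),s(310,127)),("nearR",t(356,203),s(515,188)),("farR",t(354,101),s(567,150)),("tip",t(325,542),s(266,133))]:
    X,e=tri([(mt,a),(ms,b)]); print(n,X.round(1),"jig",inv(X).round(1),e)
for q in np.arange(0,.36,.05):
    a=q-.55; P=W(p[:3],(-58+110*np.sin(a),0,28+110*np.cos(a))); print(round(q,2),P.round(1),(proj(mt,P)-t(325,542)).round(1),(proj(ms,P)-s(266,133)).round(1))
for n,P,z in [("bolt",t(115,462),30),("wheel",np.array([375,262.]),18),("finial",np.array([374,209.]),81)]: print(n,atz(mt,P,z).round(0))
for P in[(58,0,42),(-58,0,28)]: print(W(p[:3],P).round(1))
E
python3 fit.py
```

```text
jig [ 5.7449e+02 -1.1483e+01  5.7000e-02 -4.1800e+00]
[[0.3, -1.8], [0.1, -2.2], [0.9, -0.0], [-0.2, 0.5], [-0.3, 0.9], [0.6, -0.8], [-1.2, 0.4], [-0.7, 1.6], [1.7, -0.1], [-1.0, 1.1], [-1.2, -0.4], [-0.0, -0.8]]
crossL [623.3  57.9  40.9] jig [52.7 66.5 40.9] [array([ 0.2, -0.2]), array([-0.2,  0. ])]
crossR [625.1  -2.1  41.7] jig [51.1  6.5 41.7] [array([ 0., -0.]), array([-0.,  0.])]
nearL [601.5  80.8  38.8] jig [32.3 90.5 38.8] [array([ 0.7, -0.6]), array([-0.7,  0.1])]
nearR [605.3 -27.8  40.3] jig [ 29.8 -18.   40.3] [array([ 0.7, -0.5]), array([-0.7,  0.1])]
farR [648.8 -25.9  38.9] jig [ 73.4 -18.6  38.9] [array([ 0.4, -0.3]), array([-0.4,  0. ])]
tip [461.3 -18.8 125. ] jig [-113.4   -0.8  125. ] [array([ 0.9, -0.8]), array([-1. ,  0.1])]
0.0 [459.2 -18.1 121.8] [0.4 0.7] [-2.  2.]
0.05 [463.9 -17.8 124.5] [ 0.3 -2.5] [-0.5 -0.4]
0.1 [468.8 -17.5 127. ] [ 0.1 -5.9] [ 1.1 -2.7]
0.15 [473.8 -17.2 129.3] [-0.1 -9.3] [ 2.7 -4.9]
0.2 [478.9 -16.9 131.3] [ -0.3 -12.8] [ 4.4 -7. ]
0.25 [484.1 -16.7 133.1] [ -0.4 -16.3] [ 6.1 -9. ]
0.3 [489.4 -16.3 134.6] [ -0.6 -19.9] [  7.8 -10.8]
0.35 [494.8 -16.  135.8] [ -0.8 -23.6] [  9.5 -12.5]
bolt [496.  73.  30.]
wheel [ 555. -126.   18.]
finial [ 633. -119.   81.]
[632.4  -8.2  42. ]
[516.6 -14.8  28. ]
```

```bash
python3 - <<'E'
import re
s=open("fit.py").read()
s=s.replace("(mt,t(16,54),(105,125,36)),(mt,t(484,34),(105,-75,36)),","(mt,t(16,54),(None,125,36)),(mt,t(484,34),(None,-75,36)),").replace("(705,168),(105,","(705,168),(None,")
s=s.replace("W(p,P))-q","W(p[:3],[p[3] if P[0] is None else P[0],*P[1:]]))-q").replace("[450,0,0,0]","[570,-10,0.05,105]")
s+='''
from scipy.spatial.transform import Rotation as R
print(R.from_rotvec(telemetry.observe()["tool_rot"]).as_matrix().round(3))
for n,P in dict(A=(8,50,22),B=(56,120,22),C=(-145,0,100),D=(0,0,95)).items(): print(n,W(p[:3],P).round(1))
'''
open("fit.py","w").write(s)
E
python3 fit.py
```

```text
jig [ 5.74465e+02 -1.19080e+01  5.40000e-02  1.00055e+02]
[[0.4, 0.2], [0.8, 0.2], [1.3, -0.3], [0.2, 0.2], [-0.6, 0.7], [0.8, -0.7], [-1.0, -1.3], [-0.5, -0.1], [1.0, -0.8], [-0.7, -0.5], [-1.3, -2.2], [-0.1, -2.6]]
crossL [623.3  57.9  40.9] jig [52.5 67.1 40.9] [array([ 0.2, -0.2]), array([-0.2,  0. ])]
crossR [625.1  -2.1  41.7] jig [51.1  7.1 41.7] [array([ 0., -0.]), array([-0.,  0.])]
nearL [601.5  80.8  38.8] jig [32.  91.1 38.8] [array([ 0.7, -0.6]), array([-0.7,  0.1])]
nearR [605.3 -27.8  40.3] jig [ 29.9 -17.5  40.3] [array([ 0.7, -0.5]), array([-0.7,  0.1])]
farR [648.8 -25.9  38.9] jig [ 73.5 -18.   38.9] [array([ 0.4, -0.3]), array([-0.4,  0. ])]
tip [461.3 -18.8 125. ] jig [-113.4   -0.8  125. ] [array([ 0.9, -0.8]), array([-1. ,  0.1])]
0.0 [459.1 -18.1 121.8] [0.5 0.7] [-2.  2.]
0.05 [463.9 -17.9 124.5] [ 0.3 -2.5] [-0.4 -0.4]
0.1 [468.8 -17.6 127. ] [ 0.2 -5.8] [ 1.2 -2.7]
0.15 [473.8 -17.4 129.3] [-0.  -9.2] [ 2.8 -4.9]
0.2 [478.9 -17.1 131.3] [ -0.2 -12.7] [ 4.4 -7. ]
0.25 [484.1 -16.8 133.1] [ -0.3 -16.3] [ 6.1 -8.9]
0.3 [489.4 -16.5 134.6] [ -0.5 -19.9] [  7.8 -10.8]
0.35 [494.7 -16.2 135.8] [ -0.7 -23.5] [  9.6 -12.5]
bolt [496.  73.  30.]
wheel [ 555. -126.   18.]
finial [ 633. -119.   81.]
[632.4  -8.8  42. ]
[516.5 -15.   28. ]
[[ 0.933 -0.001  0.361]
 [-0.361 -0.001  0.933]
 [-0.    -1.    -0.001]]
A [579.8  38.5  22. ]
B [623.9 110.9  22. ]
C [429.7 -19.7 100. ]
D [574.5 -11.9  95. ]
```

```bash
python3 -m jog '[0,0,0,0,0, 0,0,0,0,0, 0,0,0,0,0, 0,0,0,0,0]' 20
```

```text
time: 0.65
tool_pos: [216.3, 559.7, 231.3]
tool_rot: [-1.551, 0.289, -0.289]
ft_force: [0.1, -0.3, -0.1]
gripper_width: 12.6
```

```bash
python3 -m jog '[2.4,-3.5,0,0.028,0, 2.4,-3.5,0,0.028,0, 2.4,-3.5,0,0.028,0, 2.4,-3.5,0,0.028,0, 2.4,-3.5,0,0.028,0, 2.4,-3.5,0,0.028,0, 2.4,-3.5,0,0.028,0, 2.4,-3.5,0,0.028,0, 2.4,-3.5,0,0.028,0, 2.4,-3.5,0,0.028,0, 2.4,-3.5,0,0.028,0, 2.4,-3.5,0,0.028,0, 2.4,-3.5,0,0.028,0, 2.4,-3.5,0,0.028,0, 2.4,-3.0,0,0.03,0, 0,0,0,0,0]'
python3 - <<'E'
from h import *
m=camera_model("wrist"); cv2.imwrite("pics/w1.png",snapshot("wrist"))
np.save("w1.npy",m,allow_pickle=True)
E
```

```text
time: 2.65
tool_pos: [577.2, 37.4, 231.0]
tool_rot: [-1.571, -0.04, 0.04]
ft_force: [-0.3, 0.6, -0.6]
gripper_width: 0.1
```

View pics/w1.png

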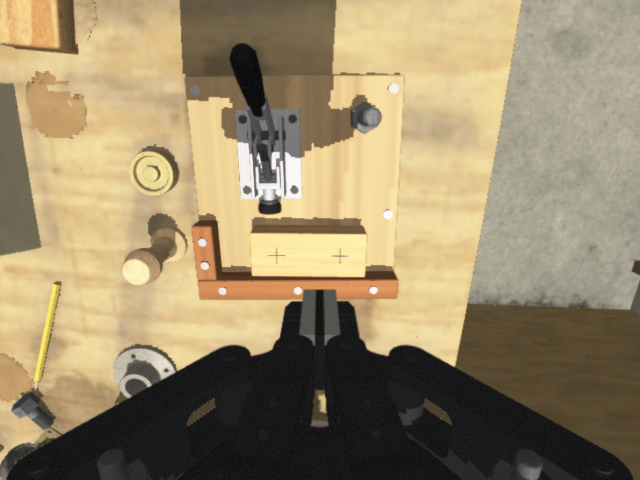

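The wrist view confirms the layout: crosses at (277,256) and (340,256), stop corner at (214,221), board near corners at (186,74) and (405,74), lever grip end at (243,50). I check these against the fit.

```bash
python3 - <<'E'
from h import *
m=np.load("w1.npy",allow_pickle=True).item()
p=(574.5,-11.9,.054)
c,n=np.cos(p[2]),np.sin(p[2])
def inv(X): d=X-[p[0],p[1],0]; return np.array([c*d[0]+n*d[1],-n*d[0]+c*d[1],d[2]]).round(1)
for nm,px,z in [("crossR",(277,256),42),("crossL",(340,256),42),("stop 24,-55",(214,221),36),("24,-75",(192,222),36),("board -110,-75",(186,74),12),("board -110,125",(405,74),12),("fence 100,125",(397,299),36),("fence 100,-75",(200,299),36),("rail nearR",(250,234),42),("rail nearL",(364,234),42),("rail farR",(251,277),42),("rail farL",(366,277),42),("fence inner L",(397,273),36),("tip",(241,51),124),("bolt",(368,117),65),]:
    print(nm,inv(atz(m,px,z)))
E
```

```text
crossR [52.9  8.4 42. ]
crossL [53.1 68.2 42. ]
stop 24,-55 [ 19.9 -50.4  36. ]
24,-75 [ 20.8 -71.3  36. ]
board -110,-75 [-111.3  -71.3   12. ]
board -110,125 [-110.3  126.3   12. ]
fence 100,125 [101.8 126.7  36. ]
fence 100,-75 [101.3 -72.   36. ]
rail nearR [ 30.9 -16.   42. ]
rail nearL [31.2 90.3 42. ]
rail farR [ 74.5 -17.7  42. ]
rail farL [74.8 93.7 42. ]
fence inner L [ 73.4 124.9  36. ]
tip [-112.     1.1  124. ]
bolt [-72.9  87.5  65. ]
```

```bash
python3 -m jog '[0,0,-5,0,0, 0,0,-5,0,0, 0,0,-5,0,0, 0,0,-4,0,0, 0,0,-1.6,0,0, 0,0,0,0,0]'
```

```text
time: 3.45
tool_pos: [575.5, 40.3, 24.9]
tool_rot: [-1.57, -0.041, 0.044]
ft_force: [0.5, 0.2, -0.5]
gripper_width: 0.3
```

```bash
python3 -m jog '[0.2,0.01,0,0,0, 0.2,0.01,0,0,0, 0.2,0.01,0,0,0, 0.2,0.01,0,0,0, 0.2,0.01,0,0,0, 0.2,0.01,0,0,0, 0.2,0.01,0,0,0, 0.2,0.01,0,0,0, 0.15,0.01,0,0,0, 0.15,0,0,0,0]'; for i in 1 2 3; do python3 -m jog '[0.1,0,0,0,0]' | grep -E 'pos|force'; done
```

```text
time: 4.7
tool_pos: [595.2, 40.6, 25.2]
tool_rot: [-1.57, -0.042, 0.042]
ft_force: [-2.1, -0.7, 1.0]
gripper_width: -0.1
tool_pos: [595.5, 40.4, 25.1]
ft_force: [-7.4, -1.2, 6.4]
tool_pos: [595.8, 40.1, 25.1]
ft_force: [-12.7, -3.0, 9.4]
tool_pos: [596.1, 39.9, 25.1]
ft_force: [-16.4, -3.9, 13.6]
```

```bash
python3 -m jog '[-0.4,0,0,0,0, -0.4,0,0,0,0, 0,0,2.5,0,0, 0,0,2.5,0,0, 1.2,2.5,0,0,0, 1.2,2.5,0,0,0, 1.2,2.3,0,0,0, 0,0,-2.5,0,0, 0,0,-2.5,0,0, 0,0,0,0,0]'
```

```text
time: 6.32
tool_pos: [624.0, 113.5, 22.6]
tool_rot: [-1.571, -0.038, 0.046]
ft_force: [-0.4, 0.3, -0.1]
gripper_width: -0.3
```

```bash
python3 -m jog '[0.02,-0.3,0,0,0, 0.02,-0.3,0,0,0, 0.02,-0.3,0,0,0, 0.02,-0.3,0,0,0, 0.02,-0.3,0,0,0, 0.01,-0.25,0,0,0, 0.01,-0.25,0,0,0, 0.01,-0.25,0,0,0, 0.01,-0.25,0,0,0, 0.01,-0.25,0,0,0, 0.01,-0.25,0,0,0, 0.01,-0.25,0,0,0, 0.01,-0.25,0,0,0, 0.01,-0.25,0,0,0, 0.01,-0.2,0,0,0, 0.01,-0.2,0,0,0, 0.01,-0.2,0,0,0]'; for i in 1 2 3 4; do python3 -m jog '[0.01,-0.15,0,0,0]' | grep -E 'pos|force'; done
```

```text
time: 8.45
tool_pos: [628.5, 70.0, 25.4]
tool_rot: [-1.57, -0.042, 0.042]
ft_force: [-0.5, 2.8, 1.4]
gripper_width: -0.4
tool_pos: [628.6, 68.5, 25.3]
ft_force: [-0.0, 2.9, 2.4]
tool_pos: [628.7, 67.0, 25.3]
ft_force: [0.6, 2.3, 2.1]
tool_pos: [628.8, 65.5, 25.3]
ft_force: [-0.8, 3.0, 2.5]
tool_pos: [628.9, 64.0, 25.3]
ft_force: [-1.0, 3.1, 1.4]
```

```bash
for i in 1 2 3 4 5 6 7; do python3 -m jog '[0.01,-0.1,0,0,0]' | grep -E 'pos|force'; done
```

```text
tool_pos: [629.0, 63.0, 25.3]
ft_force: [-1.2, 2.6, 2.2]
tool_pos: [629.1, 62.0, 25.3]
ft_force: [-0.3, 2.9, 2.7]
tool_pos: [629.2, 61.6, 25.4]
ft_force: [-0.4, 8.2, 2.3]
tool_pos: [629.1, 61.5, 25.4]
ft_force: [-1.8, 11.2, 1.7]
tool_pos: [629.1, 61.4, 25.4]
ft_force: [-1.9, 15.2, 2.9]
tool_pos: [629.1, 61.3, 25.4]
ft_force: [-2.9, 18.6, 3.4]
tool_pos: [629.0, 61.2, 25.4]
ft_force: [-2.2, 23.3, 4.9]
```

```bash
python3 -m jog '[0,0.7,0,0,0, 0,0.8,0,0,0, 0,0,5,0,0, 0,0,5,0,0, 0,0,5,0,0, 0,0,5,0,0, -3,-3,0,0,0, -3,-2,0,0,0, 0,0,0,0,0]'
python3 - <<'E'
from h import *
m=camera_model("wrist"); i=snapshot("wrist"); cv2.imwrite("pics/w2.png",i)
np.save("w2.npy",m,allow_pickle=True)
cv2.imwrite("pics/w2c.png",cv2.resize(i[20:320,170:450],None,fx=2,fy=2,interpolation=cv2.INTER_CUBIC))
E
```

```text
time: 10.95
tool_pos: [568.1, 20.5, 225.1]
tool_rot: [-1.571, -0.039, 0.041]
ft_force: [0.5, 0.2, 0.0]
gripper_width: -0.0
```

View pics/w2c.png

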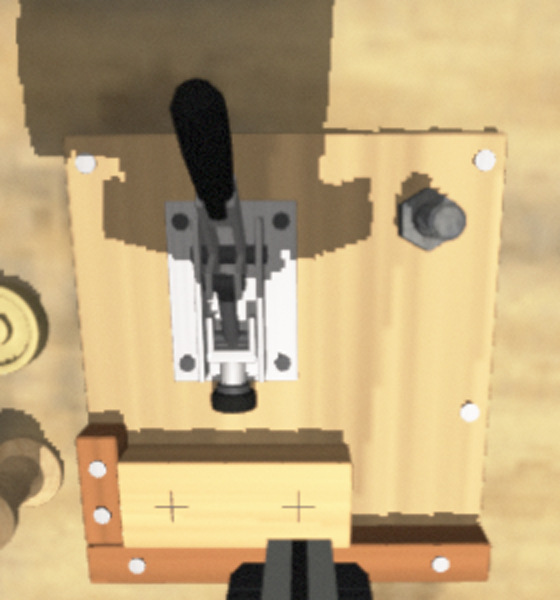

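The rail's end now sits against the stop (crop 120,505) and its far face against the fence (crop y 546); the bystanders haven't moved. On to the lever.

```bash
python3 -m jog '[-3.6,-1,0,0,0, -3.6,-1,0,0,0, -3.6,-1,0,0,0, -3.6,-1,0,0,0, 0,0,0,0,0, 0,0,-4,0,0, 0,0,-4,0,0, 0,0,-4,0,0, 0,0,-0.5,0,0, 0,0,0,0,0]'
```

```text
time: 12.25
tool_pos: [426.5, -17.8, 101.2]
tool_rot: [-1.57, -0.042, 0.042]
ft_force: [0.4, -0.3, 0.8]
gripper_width: 0.0
```

```bash
python3 -m jog '[0.6,0.02,0,0,0, 0.6,0.02,0,0,0, 0.6,0.02,0,0,0, 0.6,0.02,0,0,0, 0.6,0.02,0,0,0, 0.6,0.02,0,0,0, 0.6,0.02,0,0,0, 0.6,0.02,0,0,0, 0.6,0.02,0,0,0, 0.6,0.02,0,0,0, 0.6,0.03,0,0,0, 0.6,0.03,0,0,0]'; for i in 1 2 3 4 5; do python3 -m jog '[0.6,0.03,-0.1,0,0]' | grep -E 'pos|force'; done
```

```text
time: 13.75
tool_pos: [498.0, -15.3, 100.3]
tool_rot: [-1.57, -0.042, 0.042]
ft_force: [-0.3, 0.2, 0.2]
gripper_width: 0.1
tool_pos: [504.0, -15.0, 99.3]
ft_force: [0.1, 0.7, -0.1]
tool_pos: [510.0, -14.7, 98.2]
ft_force: [-0.3, -0.5, 0.2]
tool_pos: [515.9, -14.4, 97.2]
ft_force: [-1.3, -0.5, 2.6]
tool_pos: [521.7, -14.1, 96.2]
ft_force: [-3.3, -0.2, 2.4]
tool_pos: [527.3, -13.8, 94.9]
ft_force: [-3.5, 0.1, 1.0]
```

```bash
for i in 1 2 3 4 5 6 7 8; do python3 -m jog '[0.5,0.03,-0.05,0,0]' | grep -E 'pos|force'; done
```

```text
tool_pos: [531.9, -13.5, 93.9]
ft_force: [-5.0, -1.1, -0.7]
tool_pos: [537.1, -13.2, 93.5]
ft_force: [-4.2, -0.5, -0.1]
tool_pos: [543.0, -12.9, 93.7]
ft_force: [-2.9, -0.7, 0.0]
tool_pos: [548.6, -12.7, 93.7]
ft_force: [-0.1, -0.2, 0.0]
tool_pos: [553.8, -12.4, 93.4]
ft_force: [-0.2, -0.3, -0.6]
tool_pos: [558.6, -12.0, 92.7]
ft_force: [-0.2, -0.1, 1.0]
tool_pos: [563.2, -11.7, 92.0]
ft_force: [-0.4, -0.3, 0.2]
tool_pos: [568.0, -11.4, 91.3]
ft_force: [0.6, 0.8, 0.0]
```

The force dropped to zero after peaking at about 5 N, so the lever seems to have snapped over. I back off and check.

```bash
python3 -m jog '[-1.5,0,0,0,0, -1.5,0,0,0,0, 0,0,4,0,0, 0,0,5,0,0, 0,0,5,0,0, -2,2,0,0,0, -2,4,0,0,0, -2,4,0,0,0, 0,5,0,0,0, 0,5,0,0,0, 0,5,0,0,0, 0,5,0,0,0, 0,0,0,0,0]'
python3 - <<'E'
from h import *
i=snapshot("top")[180:325,228:398]; j=snapshot("scene")[230:330,225:385]
i=cv2.resize(i,(510,435),interpolation=cv2.INTER_CUBIC)
cv2.imwrite("pics/t3.png",i); cv2.imwrite("pics/s3.png",cv2.resize(j,None,fx=5,fy=5,interpolation=cv2.INTER_CUBIC))
E
```

```text
time: 17.0
tool_pos: [476.9, 291.8, 231.0]
tool_rot: [-1.57, -0.045, 0.045]
ft_force: [0.3, -0.3, -0.2]
gripper_width: 0.3
```

View pics/t3.png

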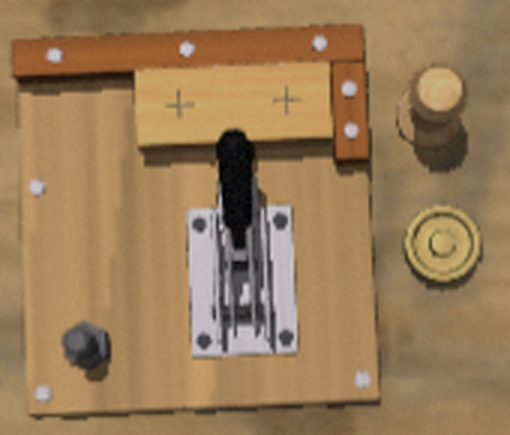

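View pics/s3.png

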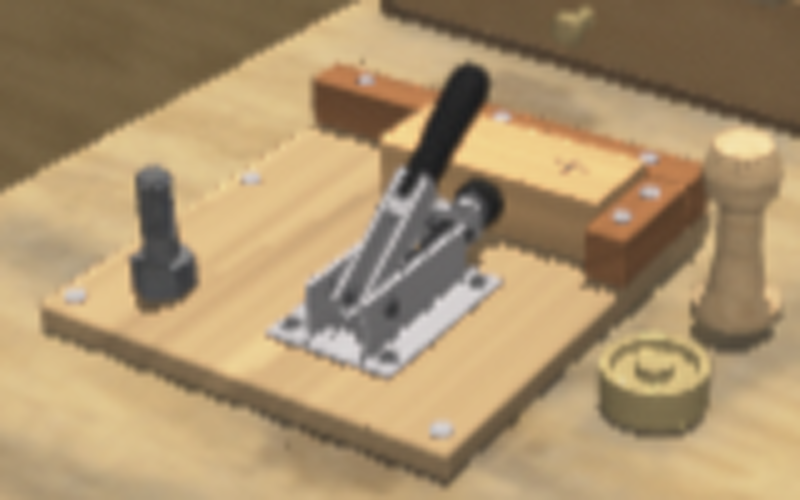

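The rail is in the corner and the lever is over it, with the tip at top crop (234,137) and scene crop (470,74). One numeric check before handing in.

```bash
python3 - <<'E'
from h import *
mt,ms=camera_model("top"),camera_model("scene")
t=lambda x,y:np.array([(x+.5)/3-.5+228,(y+.5)/3-.5+180]); s=lambda x,y:np.array([(x+.5)/5-.5+225,(y+.5)/5-.5+230])
p=(574.5,-11.9,.054);c,n=np.cos(p[2]),np.sin(p[2])
def inv(X): d=X-[p[0],p[1],0]; return np.array([c*d[0]+n*d[1],-n*d[0]+c*d[1],d[2]]).round(1)
X,e=tri([(mt,t(234,137)),(ms,s(470,74))]); X=inv(X); print("tip",X,e,"q",.55+np.arctan2(X[0]+58,X[2]-28))
print("crossR",inv(tri([(mt,t(286,100)),(ms,s(572,167))])[0])," crosses at 42:",inv(atz(mt,t(179,104),42)),inv(atz(mt,t(286,100),42)))
E
```

```text
tip [28.8  1.3 89.4] [array([-0.3,  0.3]), array([ 0.3, -0. ])] q 1.505138979973588
crossR [ 58.7 -29.   40.4]  crosses at 42: [58.1 31.6 42. ] [ 57.8 -28.2  42. ]
```

```bash
python3 -c "
from cell import workorder; print(workorder.hand_in())"
```

```text
the job is handed in; nothing more can be done
None
```

The rail is home against the end stop and the clamp lever is locked over it. I handed the job in at about 17 s of the 48 s allowed, with the arm well clear.

**What I did:** with the shut fingertips I pushed the rail onto the fence. I then slid it about 36 mm along the fence until the force rose to 23 N at the stop. Last, I pushed the lever over. It resisted with about 5 N, then the force fell to zero as it snapped past the dead point.

**Last checks:**
- **Lever:** its tip, measured from two camera views, gives q ≈ 1.505 (the stop is at 1.5).
- **Rail:** the crosses put its centre at jig x ≈ 58 and y ≈ 1.7 mm, where 58 and 0 are nominal. I put the 1.7 mm in y down to calibration and fit error: the force showed contact at the stop and no gap is visible. I did not re-check contact at the stop after the clamping.
- **Bystanders:** the bolt, finial and wheel look unmoved in the last pictures. The sander was outside those crops, but the arm never went near it.

**Disagreements:** the wrist and fixed cameras differed by up to about 5 mm at the end stop and about 7 mm at one bolt or fence point. The fence's far edge fitted x ≈ 100 mm rather than the 105 mm I first assumed. Neither mattered, because contact was confirmed by force.

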